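# Slide the lid out of the marker box and lay it on the pad

## Task

Open the wooden marker box: slide its lid (it has a blue rubber thumb pad to press on lightly and slide it by) part-way out of the grooves, then take hold of it and draw it the rest of the way out, level and without forcing it. Set the lid down gently on the middle of the white paper pad, face up and lengthways, letting go only when it rests there. Leave the box standing where it is with its three markers inside, and do not disturb the other things on the table.

Things in the scene. Friction and masses are not known exactly. Their poses are not given: they have to be found in the camera images.
- box: Dark wooden box, 212 long (x) x 76 wide (y) x 65 high (z) mm, about 0.9 kg, standing loose on the table: a hard or crooked pull drags it along. Origin: centre of its underside. The lid slides out at its -x end, straight along box -x; the end wall there is 45 mm high. The +x end wall is full height. Side walls 9 mm thick. The lid's path above and beyond the -x end is open.
- box_mouth (a point): Middle of the grooves' mouth at the box's -x end face, 106 mm from the box's origin, at the height of the lid's underside (46 mm). Grooves: 58 mm wide, 14 mm high (play 1 mm each side, 2 mm above), closed above each lid edge by a 5 mm thick lip (z 60 to 65); between the lips the lid is open from above, 48 mm wide. Frame as the box's.
- lid: Pale wooden lid, flat board 198 long (x) x 56 wide (y) x 12 thick mm, 0.10 to 0.20 kg. Origin: centre of its underside; z up out of its face; its -x end leads out. Starts flush with the mouth or up to 12 mm out. Free of the grooves once its +x end has passed the mouth. Groove friction about 0.35; pressed hard, lifted or twisted in the grooves it binds. What stands out can be gripped across its width.
- lid_thumb (a point): Point on the lid's upper face under the middle of its blue rubber thumb pad, 77 mm from the lid's origin toward lid +x, near that end, 12 mm above its underside. The grippy pad, 40 (lid x) x 34 (lid y) mm, stands 0.5 to 8 mm proud of this point: its height is hard, differs each time and must be felt. Pressed with 4 to 20 N it drags the lid along; over 40 N on the lid is too much. Frame as the lid's.
- pad: White A4 paper pad with a blue binding at one end, fixed to the table: 297 (x) x 210 (y) x 7 mm thick. Origin: centre of its underside on the table. The lid must lie with its length along the pad's x (either way round).
- marker0: Red-capped white marker, 120 long (x) x 13 mm, 20 g, lying on the box's inner floor (6 mm above the table) under the lid. Origin: centre of its underside. To be left in the box.
- marker1: Green-capped white marker, 120 long (x) x 13 mm, 20 g, lying on the box's inner floor (6 mm above the table) under the lid. Origin: centre of its underside. To be left in the box.
- marker2: Blue-capped white marker, 120 long (x) x 13 mm, 20 g, lying on the box's inner floor (6 mm above the table) under the lid. Origin: centre of its underside. To be left in the box.
- bottle: Clear water bottle, 64 mm diameter, 205 high, blue label. Origin: centre of its underside. Bystander, leave alone.
- mug: White mug, 82 mm diameter, 95 high, handle on one side. Origin: centre of its underside. Bystander, leave alone.
- choc0: Brown chocolate drop, 26 mm diameter, 22 high. Origin: centre of its underside. Bystander, leave alone.
- choc1: Brown chocolate drop, 26 mm diameter, 22 high. Origin: centre of its underside. Bystander, leave alone.
- choc2: Brown chocolate drop, 26 mm diameter, 22 high. Origin: centre of its underside. Bystander, leave alone.
- pen: Blue pen lying on the table, 140 long (x), 13 mm high. Origin: centre of its underside. Bystander, leave alone.
- notes: Yellow sticky-note block, 76 x 76 x 12 mm. Origin: centre of its underside. Bystander, leave alone.
Things that resemble listed ones, but are neither listed nor needed, are in the scene too. Of the things like the lid, leave any that is green; of the rest the smaller one is meant.

How it is judged (in metres and radians):
On the way, in this order (a step that is already met when the one before it is completed fails the run):
1. the lid is drawn 50 mm or more along its grooves, still in them (x of lid in the frame of box between -0.2 and -0.057 m and z of lid in the frame of box between 0.038 and 0.054 m), for 0.1 s.
2. the lid is held in the fingers, level (within 11 degrees), right out of the grooves (x of lid in the frame of box below -0.206 m and angle between lid's own z axis and vertical below 0.2 rad and contact force between the fingers and lid above 1 N and contact force between lid and pad below 0.01 N), for 0.1 s.
3. the lid rests on the pad, flat, while still held in the fingers (contact force between lid and pad above 0.3 N and contact force between the fingers and lid above 0.5 N and height (world z) of lid below 0.013 m and angle between lid's own z axis and vertical below 0.1 rad), for 0.05 s.
At the end, for the whole second after the job is handed in: The lid lies flat and face up on the pad, released and at rest, its centre within 50 mm of the pad's centre along each of the pad's axes and its length within 17 degrees of the pad's; the box stands upright within 30 mm of its start with all three markers inside (x of lid in the frame of pad between -0.05 and 0.05 m and y of lid in the frame of pad between -0.05 and 0.05 m and height (world z) of lid between 0.003 and 0.011 m and angle between lid's own z axis and vertical below 0.06 rad and angle between the x axis of lid and the x axis of pad, either way round below 0.3 rad and linear speed of lid below 0.02 m/s and angle between box's own z axis and vertical below 0.04 rad and height (world z) of box below 0.005 m and distance of box from where it was at the start of the episode below 0.03 m and z of marker0 in the frame of box between 0 and 0.035 m and x of marker0 in the frame of box between -0.1 and 0.1 m and y of marker0 in the frame of box between -0.03 and 0.03 m and z of marker1 in the frame of box between 0 and 0.035 m and x of marker1 in the frame of box between -0.1 and 0.1 m and y of marker1 in the frame of box between -0.03 and 0.03 m and z of marker2 in the frame of box between 0 and 0.035 m and x of marker2 in the frame of box between -0.1 and 0.1 m and y of marker2 in the frame of box between -0.03 and 0.03 m); the robot touches nothing.
It fails at once if the box is tipped (more than 6 degrees), lifted 10 mm, or dragged more than 30 mm (angle between box's own z axis and vertical above 0.1 rad or height (world z) of box above 0.01 m or distance of box from where it was at the start of the episode above 0.03 m).
It fails at once if the lid is tilted more than 17 degrees from level (angle between lid's own z axis and vertical above 0.3 rad).
It fails at once if the lid is forced in its grooves (more than 40 N between lid and box) (contact force between lid and box above 40 N).
It fails at once if the lid is slammed or pressed onto the pad (more than 40 N) (contact force between lid and pad above 40 N).
It fails at once if a bystander is moved more than 20 mm (distance of any of bottle, mug, choc0, choc1, choc2, pen, notes from where it was at the start of the episode above 0.02 m).
It also fails if it takes over 67 s, if anything falls off the work surface, if the arm or the gripper's body presses on something with over 40 N, if the wrist force passes 120 N, or if a joint passes its speed limit or range.

## Robot

A 7-joint arm with a two-finger parallel gripper is mounted at the origin on the work surface. World frame = base frame: x ahead of the robot, y to its left, z up, the work surface at z = 0. Lengths are in mm, angles in rad, forces in N, time in s.
With the tool pointing down it reaches from about 350 to 900 mm from the base axis. Payload 7.2 kg.
Tool frame: the origin (TCP) lies midway between the tips of the shut fingers; the grasp point (between the pads) lies 19 mm behind it; z points along the fingers, y is the line along which they close (so a half turn about z gives the same grasp; the last joint's range is limited). The gripper opens to 88 mm and grips with 3 to 60 N. Pads are 20 mm wide; open, the fingers measure 115 mm over their backs; the gripper's body (75 mm by 178 mm) begins 61 mm behind the grasp point.
Start: joints at [1.145, 0.411, -0.013, 1.596, 0.006, 1.134, -0.082], TCP at [218.873, -585.427, 183.553] pointing down, gripper open.
Joint ranges: [-2.95, 2.95], [-0.29, 1.99], [-1.47, 1.44], [0.14, 2.54], [-1.03, 4.17], [0.13, 1.85], [-2.86, 2.86]. Speed limits (rad/s): [2.39, 2.39, 3.01, 3.01, 3.14, 3.14, 3.14].

## Interface

Orientations are given as a 3x3 rotation matrix whose columns are the frame's x, y, z axes.
In Python, from cell import robot gives the robot as it stands.
- The arm moves only by the tool carry_out, never from a script. Its argument "motion" is a list that holds one entry, the list of rows, each a list of 7 numbers: the opening, from -1 (shut) to 1 (fully open), then the shift along the tool's x, y, z in m, then the turn, a rotation vector about the tool's x, y, z in rad. In form: [[[claw, tx, ty, tz, ax, ay, az], ...]]. A call has 1 to 12 rows; each row is the pose to reach, as a shift and turn from the pose commanded when the call began, along the tool's axes at that moment; what a row does not reach only later rows make up. A row lasts 1/8 s, in which the tool goes at most 62.5 mm and 10.7 degrees, less where a joint would pass 70% of its speed; a pose out of reach is approached as far as the arm can. A call with a gripper value outside its range is refused whole. The fingers move at their own pace and stop on an object; "force" is the grip in N (left out, the last holds). Time passes only in rows, so rows that repeat a pose let the fingers close. It gives the time, the measured TCP pose, the force, the opening and the grip force at its end, in the units of the state.
- robot.get_state(): the state, without advancing time (a new reading comes with each control period).
- robot.capture(name): name is "scene" or "top"; returns the picture (384x512x3 uint8, blue, green, red); there is no depth.
- robot.calibration(name): a dict with "camera_matrix" (3x3 intrinsics, pixels), "T" (4x4, takes a point from camera to world coordinates). Camera axes: x right, y down, z forward; pixel columns grow to the right and rows downward; lengths in mm; the calibration is good to about 2 mm. A picture is of the moment at which its call begins. calibration takes no time and is no camera call.
- robot.sign_off(): hands the job in; it is judged then, once.
The state is a dict: "time": time; "joints": joint angles; "qd": joint speeds; "joint_efforts": joint torques, N m; "tcp_pos": TCP position; "ee_rot": TCP orientation; "force": force on the tool from outside, world axes, zero at the start; "ft_torque": the same for the moment, N m; "opening": finger opening in mm; "gripper_force": force on a finger pad.
Only numpy, scipy, OpenCV 4.12 (cv2) and the standard library are available. Lean on these libraries where they do the work, as an engineer would, in place of code of your own. Each camera call takes 0.05 s, during which the arm holds its last target. There are 200 camera calls.

## Working session

There is one attempt and no reset: what is moved stays moved. The work goes in short steps, Python scripts to look and compute and a tool call to move; the robot and the scene stay as the last step left them, time stands still between calls to the robot, and variables do not carry over. Pictures are saved under pics/ and viewed, at most 10 in all, crops included, and the job is handed in when it is done.

Besides the shell and the picture viewer there is one more tool, called in YAML: its name, and indented under it one key for each argument. carry_out: Moves the arm, as the interface text tells. Its arguments: {"type":"object","properties":{"motion":{"type":"array"},"force":{"type":"number"}},"required":["motion"]}

```bash
mkdir -p pics; ls
python3 - <<'E'
from cell import robot
import cv2,numpy as np
np.set_printoptions(precision=3,suppress=True)
for n in("scene","top"):
    cv2.imwrite(f"pics/{n}0.png",robot.capture(n)); c=robot.calibration(n); print(n,c["camera_matrix"],c["T"])
s=robot.get_state(); print(s)
E
```

```text
pics
scene [[420.403   0.    257.635]
 [  0.    420.403 187.686]
 [  0.      0.      1.   ]] [[   0.826    0.389   -0.408 1108.428]
 [   0.564   -0.579    0.589 -752.292]
 [  -0.007   -0.717   -0.697 1085.959]
 [   0.       0.       0.       1.   ]]
top [[416.708   0.    261.541]
 [  0.    416.708 186.964]
 [  0.      0.      1.   ]] [[   0.021   -0.997    0.078  415.666]
 [  -1.      -0.02     0.002   82.373]
 [   0.      -0.078   -0.997 1238.96 ]
 [   0.       0.       0.       1.   ]]
{'time': 0.1, 'joints': array([ 1.145,  0.412, -0.013,  1.597,  0.006,  1.134, -0.082]), 'qd': array([ 0.001,  0.   ,  0.   , -0.004,  0.   ,  0.001, -0.   ]), 'joint_efforts': array([  0.004, -58.91 ,   0.644, -29.171,  -0.054,   0.014,   0.   ]), 'tcp_pos': array([ 218.641, -584.976,  182.795]), 'ee_rot': array([[ 0.937,  0.35 , -0.001],
       [ 0.35 , -0.937,  0.001],
       [-0.   , -0.001, -1.   ]]), 'force': array([-0.529,  0.629, -0.336]), 'ft_torque': array([ 0.026,  0.001, -0.019]), 'gripper_force': 0.0, 'opening': 87.71670527394824}
```

View pics/scene0.png

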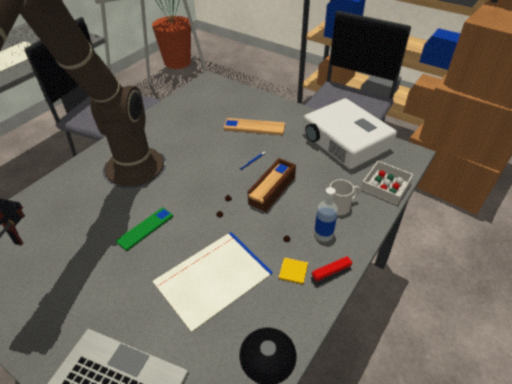

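View pics/top0.png

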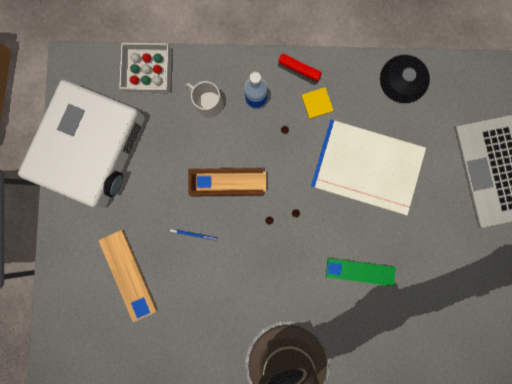

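The top view shows the box around (228,182), with its blue thumb pad at (204,182) and its mouth facing right (world -y). The pad is around (369,167), and its binding is the left edge. The larger loose board at (127,275) and the green one are decoys.

```bash
cat > h.py <<'E'
from cell import robot
import cv2,numpy as np
np.set_printoptions(precision=1,suppress=True)
def world(n,uv,z):
    c=robot.calibration(n);K=c["camera_matrix"];T=c["T"]
    d=T[:3,:3]@np.linalg.inv(K)@np.array([uv[0],uv[1],1.]);o=T[:3,3]
    return o+d*(z-o[2])/d[2]
def proj(n,p):
    c=robot.calibration(n);T=c["T"];q=c["camera_matrix"]@(T[:3,:3].T@(np.array(p)-T[:3,3]));return q[:2]/q[2]
E
python3 - <<'E'
from h import *
im=cv2.imread("pics/top0.png")
a=cv2.resize(im[155:210,175:285],None,fx=7,fy=7,interpolation=cv2.INTER_CUBIC);cv2.imwrite("pics/c1.png",a)
hsv=cv2.cvtColor(im,cv2.COLOR_BGR2HSV)
def rect(m,z,roi,name):
    x0,y0,x1,y1=roi;mm=np.zeros_like(m);mm[y0:y1,x0:x1]=m[y0:y1,x0:x1]
    cs,_=cv2.findContours(mm,0,2);c=max(cs,key=cv2.contourArea)
    w=np.array([world("top",p[0],z)[:2] for p in c.astype(float)],np.float32)
    print(name,cv2.minAreaRect(w))
rect(cv2.inRange(hsv,(100,120,60),(130,255,255)),62,(190,165,220,200),"thumb")
rect(cv2.inRange(hsv,(8,90,130),(25,255,255)),58,(190,160,275,205),"lid")
rect(cv2.inRange(hsv,(0,0,150),(180,60,255))|cv2.inRange(hsv,(100,120,60),(130,255,255)),7,(305,115,435,225),"pad")
rect(cv2.inRange(im,(0,0,0),(70,75,70))|cv2.inRange(hsv,(5,90,30),(25,255,255))|cv2.inRange(hsv,(100,120,60),(130,255,255)),65,(180,160,275,205),"box")
E
```

```text
thumb ((519.844970703125, 249.1004638671875), (25.627605438232422, 37.14503860473633), 1.176916241645813)
lid ((523.3134155273438, 172.78460693359375), (57.1569938659668, 196.1785125732422), 1.139582633972168)
pad ((579.5528564453125, -232.40744018554688), (298.8257141113281, 213.50277709960938), 74.08753204345703)
box ((521.0270385742188, 182.41563415527344), (76.68766784667969, 221.109130859375), 1.177024245262146)
```

View pics/c1.png

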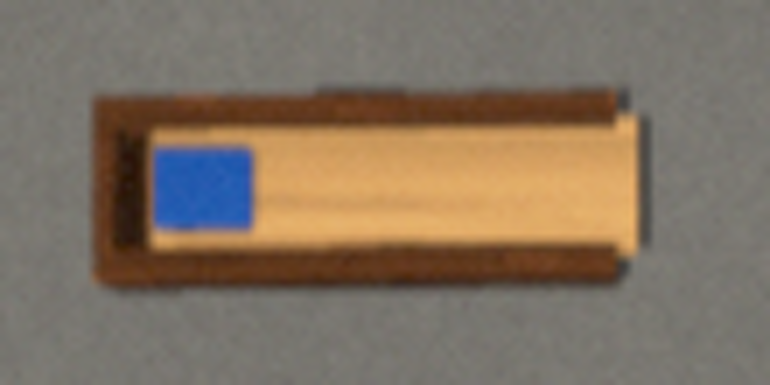

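```bash
cat >> h.py <<'E'
from scipy.spatial.transform import Rotation as R
def rel(p,deg):
    s=robot.get_state();E=s["ee_rot"];t=np.radians(deg);c,n=np.cos(t),np.sin(t)
    G=np.array([[c,n,0],[n,-c,0],[0,0,-1]])
    print("shift m",np.round(E.T@(np.array(p)-s["tcp_pos"])/1000,4),"rot",np.round(R.from_matrix(E.T@G).as_rotvec(),4))
E
python3 - <<'E'
from h import *
print(world("top",(204,182),62))
for n,uv,z in(("mouthU",(263.6,168),65),("mouthD",(263.6,191.5),65),("backU",(188.9,169),65),("backD",(188.9,195),65),("lidendU",(266,171.2),58),("lidendD",(266,191),58),("choc",(296,213),11),("choc",(269,220),11),("choc",(285,130),11)): print(n,world("top",uv,z))
rel((520,249,120),91.3)
E
```

```text
[518.4 247.6  62. ]
mouthU [561.5  79.5  65. ]
mouthD [494.7  78.1  65. ]
backU [554.3 291.2  65. ]
backD [480.5 288.6  65. ]
lidendU [553.3  72.4  58. ]
lidendD [496.8  71.3  58. ]
choc [436.9 -18.6  11. ]
choc [414.8  60.4  11. ]
choc [683.8  17.7  11. ]
shift m [ 0.6 -0.7  0.1] rot [-0.  -0.  -1.2]
```

carry_out:
  motion:
    - [[-1, 0.574, -0.676, 0.03, 0, 0, -1.236], [-1, 0.574, -0.676, 0.03, 0, 0, -1.236], [-1, 0.574, -0.676, 0.03, 0, 0, -1.236], [-1, 0.574, -0.676, 0.03, 0, 0, -1.236], [-1, 0.574, -0.676, 0.03, 0, 0, -1.236], [-1, 0.574, -0.676, 0.03, 0, 0, -1.236], [-1, 0.574, -0.676, 0.03, 0, 0, -1.236], [-1, 0.574, -0.676, 0.03, 0, 0, -1.236], [-1, 0.574, -0.676, 0.03, 0, 0, -1.236], [-1, 0.574, -0.676, 0.03, 0, 0, -1.236], [-1, 0.574, -0.676, 0.03, 0, 0, -1.236], [-1, 0.574, -0.676, 0.03, 0, 0, -1.236]]
  force: 20

```text
time: 1.6
tcp_pos: [473.6, 121.3, 158.0]
ee_rot: [[-0.022, 1.0, 0.0], [1.0, 0.022, -0.0], [-0.0, 0.0, -1.0]]
force: [0.9, -0.6, 0.7]
opening: 0.6
gripper_force: 0.0
```

carry_out:
  motion:
    - [[-1, 0.127, 0.049, 0.06, 0, 0, 0], [-1, 0.127, 0.049, 0.06, 0, 0, 0], [-1, 0.127, 0.049, 0.06, 0, 0, 0], [-1, 0.127, 0.049, 0.06, 0, 0, 0], [-1, 0.127, 0.049, 0.06, 0, 0, 0]]

```text
time: 2.22
tcp_pos: [519.1, 246.7, 98.1]
ee_rot: [[-0.022, 1.0, -0.0], [1.0, 0.022, -0.001], [-0.001, -0.0, -1.0]]
force: [0.2, 0.5, 0.7]
opening: 0.4
gripper_force: 0.0
```

Run:
```python
from h import *
im=robot.capture("scene");s=robot.get_state();print(s["tcp_pos"],s["force"],s["ft_torque"])
p=proj("scene",(520,249,62));print(p,proj("scene",s["tcp_pos"]))
x,y=map(int,p);cv2.imwrite("pics/s2.png",cv2.resize(im[y-50:y+70,x-80:x+60],None,fx=5,fy=5,interpolation=cv2.INTER_CUBIC))
print(x-80,y-50)
```

```text
[519.4 246.4  98.5] [-0.1 -0.4 -0.6] [-0.1 -0.1  0. ]
[280.9 167.4] [280.7 160.2]
200 117
```

View pics/s2.png

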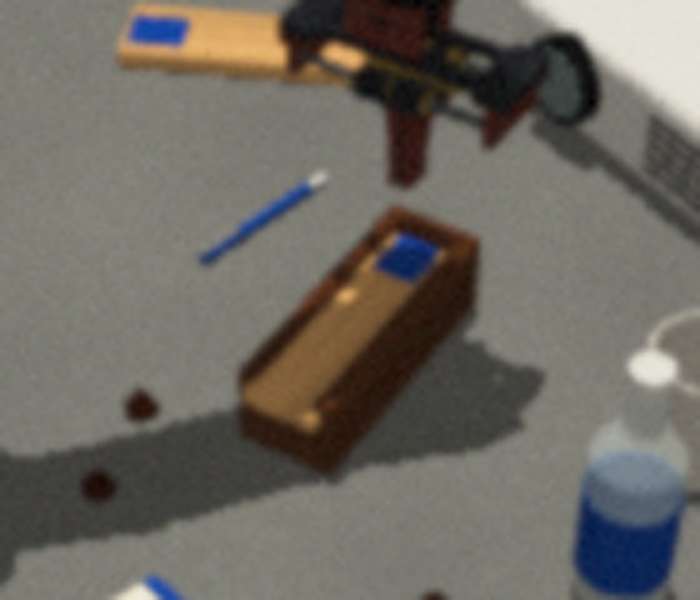

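The fingertips are over the thumb pad, which is at about crop (408,257), and the box stands clear. I'll lower the tool and feel for the pad.

carry_out:
  motion:
    - [[-1, 0, 0, 0.026, 0, 0, 0], [-1, 0, 0, 0.028, 0, 0, 0], [-1, 0, 0, 0.029, 0, 0, 0], [-1, 0, 0, 0.03, 0, 0, 0], [-1, 0, 0, 0.03, 0, 0, 0]]

```text
time: 2.9
tcp_pos: [519.6, 247.8, 68.8]
ee_rot: [[-0.023, 1.0, 0.001], [1.0, 0.023, 0.0], [0.0, 0.001, -1.0]]
force: [0.3, 0.1, 0.1]
opening: 0.3
gripper_force: 0.0
```

carry_out:
  motion:
    - [[-1, 0, 0, 0.001, 0, 0, 0], [-1, 0, 0, 0.002, 0, 0, 0], [-1, 0, 0, 0.002, 0, 0, 0]]

```text
time: 3.28
tcp_pos: [519.2, 247.8, 66.0]
ee_rot: [[-0.023, 1.0, -0.0], [1.0, 0.023, -0.0], [-0.0, -0.0, -1.0]]
force: [0.4, 0.6, -0.1]
opening: 0.3
gripper_force: 0.0
```

carry_out:
  motion:
    - [[-1, 0, 0, 0.001, 0, 0, 0], [-1, 0, 0, 0.002, 0, 0, 0], [-1, 0, 0, 0.002, 0, 0, 0]]

```text
time: 3.65
tcp_pos: [519.2, 247.7, 64.1]
ee_rot: [[-0.023, 1.0, -0.0], [1.0, 0.023, -0.0], [-0.0, -0.0, -1.0]]
force: [-0.3, -0.8, 0.2]
opening: 0.3
gripper_force: 0.0
```

carry_out:
  motion:
    - [[-1, 0, 0, 0.0005, 0, 0, 0], [-1, 0, 0, 0.001, 0, 0, 0], [-1, 0, 0, 0.001, 0, 0, 0]]

```text
time: 4.03
tcp_pos: [519.2, 247.8, 63.1]
ee_rot: [[-0.023, 1.0, -0.0], [1.0, 0.023, -0.0], [-0.0, -0.0, -1.0]]
force: [-0.6, 0.3, 0.3]
opening: 0.6
gripper_force: 0.0
```

carry_out:
  motion:
    - [[-1, 0, 0, 0.0005, 0, 0, 0], [-1, 0, 0, 0.001, 0, 0, 0], [-1, 0, 0, 0.001, 0, 0, 0]]

```text
time: 4.4
tcp_pos: [519.2, 247.7, 62.1]
ee_rot: [[-0.023, 1.0, -0.0], [1.0, 0.023, -0.0], [-0.0, -0.0, -1.0]]
force: [-0.3, -0.3, 0.7]
opening: 1.0
gripper_force: 0.0
```

carry_out:
  motion:
    - [[-1, 0, 0, 0.0005, 0, 0, 0], [-1, 0, 0, 0.001, 0, 0, 0], [-1, 0, 0, 0.001, 0, 0, 0]]

```text
time: 4.78
tcp_pos: [519.2, 247.7, 61.1]
ee_rot: [[-0.023, 1.0, -0.0], [1.0, 0.023, -0.0], [-0.0, -0.0, -1.0]]
force: [0.1, 1.2, 0.2]
opening: 0.1
gripper_force: 0.0
```

carry_out:
  motion:
    - [[-1, 0, 0, 0.0005, 0, 0, 0], [-1, 0, 0, 0.001, 0, 0, 0], [-1, 0, 0, 0.001, 0, 0, 0]]

```text
time: 5.15
tcp_pos: [519.3, 247.8, 60.1]
ee_rot: [[-0.023, 1.0, -0.0], [1.0, 0.023, -0.0], [-0.0, -0.0, -1.0]]
force: [-0.0, 0.3, 0.0]
opening: 0.7
gripper_force: 0.0
```

carry_out:
  motion:
    - [[-1, 0, 0, 0.0005, 0, 0, 0], [-1, 0, 0, 0.001, 0, 0, 0], [-1, 0, 0, 0.001, 0, 0, 0]]

```text
time: 5.52
tcp_pos: [519.2, 247.7, 59.1]
ee_rot: [[-0.023, 1.0, -0.0], [1.0, 0.023, -0.0], [-0.0, -0.0, -1.0]]
force: [0.0, 0.4, 0.4]
opening: 0.3
gripper_force: 0.0
```

carry_out:
  motion:
    - [[-1, 0, 0, 0.0005, 0, 0, 0], [-1, 0, 0, 0.001, 0, 0, 0], [-1, 0, 0, 0.001, 0, 0, 0]]

```text
time: 5.9
tcp_pos: [519.3, 247.7, 58.1]
ee_rot: [[-0.023, 1.0, -0.0], [1.0, 0.023, -0.0], [-0.0, -0.0, -1.0]]
force: [0.5, 0.9, 0.5]
opening: 0.3
gripper_force: 0.0
```

Run:
```python
from h import *
a=robot.capture("scene");b=robot.capture("top");s=robot.get_state();print(s["tcp_pos"],s["force"])
f=lambda i,x,y:cv2.resize(i[y:y+60,x:x+80],None,fx=5,fy=5,interpolation=cv2.INTER_CUBIC)
p=proj("scene",s["tcp_pos"]);print(p-[240,140],proj("top",s["tcp_pos"])-[170,150])
cv2.imwrite("pics/s3.png",np.hstack([f(a,240,140),f(b,170,150)]))
```

```text
[519.2 247.8  58.2] [-0.2 -0.5  0.7]
[40.6 28.3] [34.1 31.8]
```

View pics/s3.png

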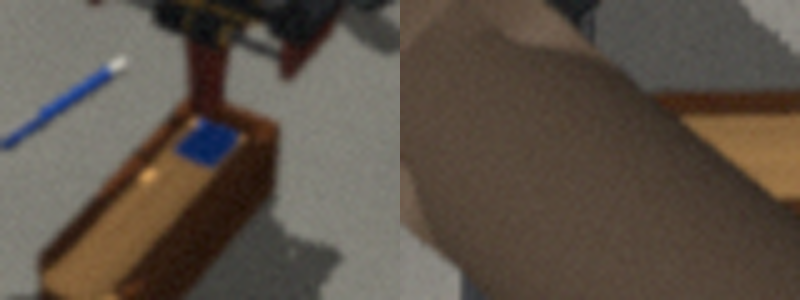

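carry_out:
  motion:
    - [[-1, 0, 0, 0.0005, 0, 0, 0], [-1, 0, 0, 0.001, 0, 0, 0], [-1, 0, 0, 0.001, 0, 0, 0]]

```text
time: 6.38
tcp_pos: [519.2, 247.8, 57.1]
ee_rot: [[-0.023, 1.0, -0.0], [1.0, 0.023, -0.0], [-0.0, -0.0, -1.0]]
force: [0.9, -0.0, 0.4]
opening: 0.6
gripper_force: 0.0
```

Run:
```python
from h import *
s=robot.get_state();print(s["force"],s["ft_torque"],s["tcp_pos"])
for x in(-89,89):
  for y in(-37,37):
    print(x,y,proj("scene",(519.2+x,247.8+y,138)))
for z in(58,68,78):print(z,proj("scene",(519,248,z)),proj("scene",(505.7,238,z)),proj("scene",(532,238,z)))
im=robot.capture("scene");cv2.imwrite("pics/s4.png",cv2.resize(im[110:190,220:320],None,fx=7,fy=7,interpolation=cv2.INTER_CUBIC))
```

```text
[ 0.9 -0.   0.4] [-0.  -0.1 -0. ] [519.2 247.8  57.1]
-89 -37 [254.7 148.1]
-89 37 [266.1 137.6]
89 -37 [297.7 166.4]
89 37 [308.4 154.8]
58 [280.5 168.3] [276.  168.5] [282.1 171.1]
68 [280.6 166.2] [276.1 166.4] [282.2 169.1]
78 [280.7 164.2] [276.2 164.3] [282.3 167. ]
```

View pics/s4.png

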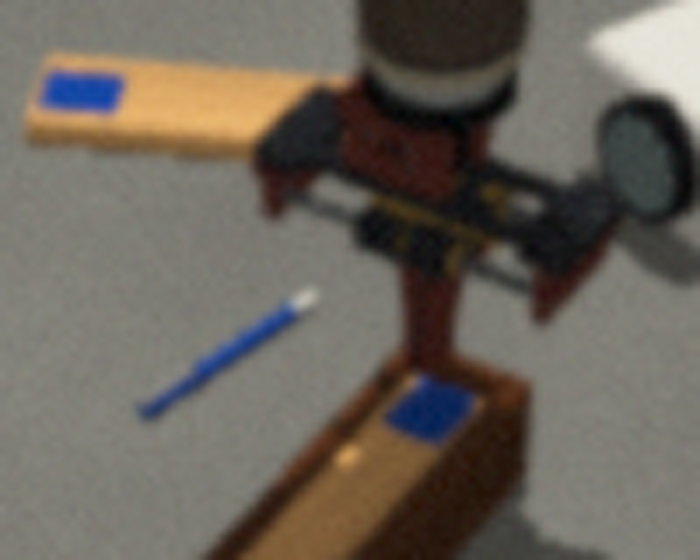

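The picture shows the fingertip ending at about crop (435,370). The blue pad below it, at (430,405), is fully visible, so the tip is still well above the pad whatever the reported height says. I'll check the old pictures for the same offset.

Run:
```python
from h import *
# start pose check: finger tips open +-44 along tool y (0.35,-0.937)
t=np.array([218.9,-585.4,183.6]);y=np.array([.35,-.937,0])
for k in(-1,0,1):print(proj("scene",t+44*k*y),proj("scene",t+44*k*y+[0,0,35]))
im=cv2.imread("pics/scene0.png");cv2.imwrite("pics/s5.png",cv2.resize(im[180:260,0:100],None,fx=6,fy=6,interpolation=cv2.INTER_CUBIC))
# height of pad from two views
import numpy.linalg as L
A=[];b=[]
for n,uv in(("top",(204,182)),("scene",(281.5,168.3))):
    c=robot.calibration(n);T=c["T"];d=T[:3,:3]@L.inv(c["camera_matrix"])@np.array([*uv,1.]);d/=L.norm(d);P=np.eye(3)-np.outer(d,d);A.append(P);b.append(P@T[:3,3])
print(L.lstsq(np.vstack(A),np.hstack(b),rcond=None)[0])
```

```text
[ 23.8 253.1] [ 18.5 245. ]
[ 13.2 266.5] [  7.5 258.4]
[  1.9 280.6] [ -4.2 272.6]
[520.3 249.4  57.1]
```

View pics/s5.png

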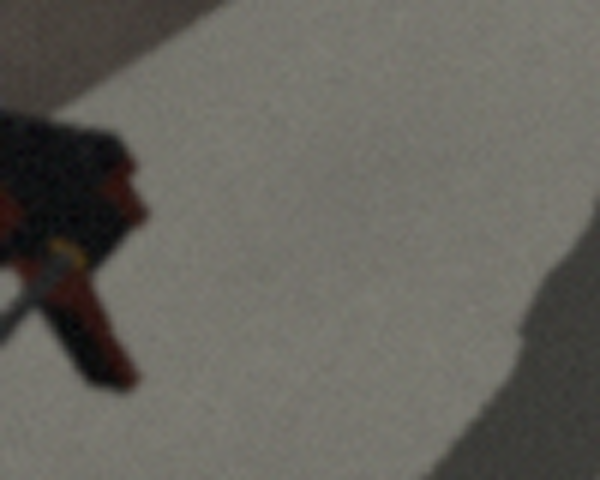

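The start picture shows the same offset: the tip is at (20,244), while the reported TCP projects to (24,253). The real tips therefore sit about 35 mm above the reported TCP. I'll lower the tool accordingly, carefully.

carry_out:
  motion:
    - [[-1, 0, 0, 0.002, 0, 0, 0], [-1, 0, 0, 0.004, 0, 0, 0], [-1, 0, 0, 0.006, 0, 0, 0], [-1, 0, 0, 0.007, 0, 0, 0], [-1, 0, 0, 0.007, 0, 0, 0]]

```text
time: 7.05
tcp_pos: [519.2, 247.8, 50.1]
ee_rot: [[-0.023, 1.0, -0.0], [1.0, 0.023, -0.0], [-0.0, -0.0, -1.0]]
force: [-0.5, -0.5, -0.2]
opening: 0.8
gripper_force: 0.0
```

carry_out:
  motion:
    - [[-1, 0, 0, 0.001, 0, 0, 0], [-1, 0, 0, 0.002, 0, 0, 0], [-1, 0, 0, 0.003, 0, 0, 0], [-1, 0, 0, 0.003, 0, 0, 0]]

```text
time: 7.55
tcp_pos: [519.2, 247.7, 47.1]
ee_rot: [[-0.023, 1.0, -0.0], [1.0, 0.023, -0.0], [-0.0, -0.0, -1.0]]
force: [0.4, 0.3, 0.9]
opening: 0.2
gripper_force: 0.0
```

carry_out:
  motion:
    - [[-1, 0, 0, 0.001, 0, 0, 0], [-1, 0, 0, 0.002, 0, 0, 0], [-1, 0, 0, 0.003, 0, 0, 0], [-1, 0, 0, 0.003, 0, 0, 0]]

```text
time: 8.05
tcp_pos: [519.2, 247.7, 44.1]
ee_rot: [[-0.023, 1.0, -0.0], [1.0, 0.023, -0.0], [-0.0, -0.0, -1.0]]
force: [0.1, -0.3, 0.2]
opening: 0.3
gripper_force: 0.0
```

Run:
```python
from h import *
im=robot.capture("scene");print(robot.get_state()["force"]);cv2.imwrite("pics/s6.png",cv2.resize(im[110:190,230:330],None,fx=7,fy=7,interpolation=cv2.INTER_CUBIC))
```

```text
[-0.1 -0.2  0.5]
```

View pics/s6.png

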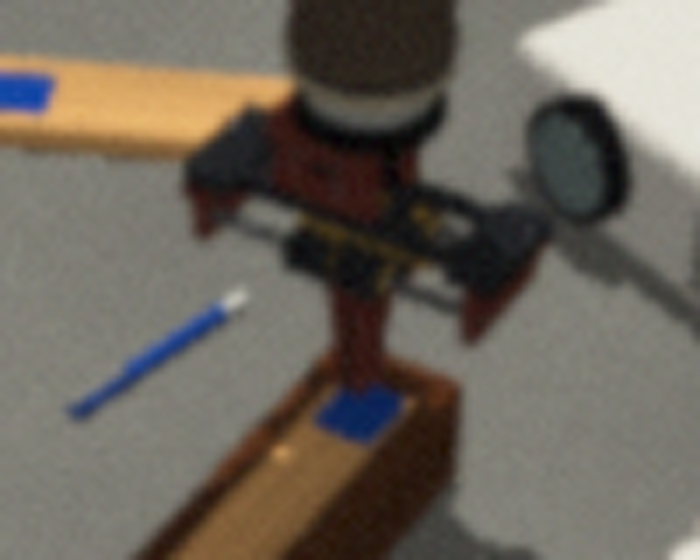

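The tip is at about (362,390) and still above the pad centre at (362,412). The motion matches a constant height offset. Going on down.

carry_out:
  motion:
    - [[-1, 0, 0, 0.001, 0, 0, 0], [-1, 0, 0, 0.002, 0, 0, 0], [-1, 0, 0, 0.003, 0, 0, 0], [-1, 0, 0, 0.003, 0, 0, 0]]

```text
time: 8.6
tcp_pos: [519.2, 247.7, 41.1]
ee_rot: [[-0.023, 1.0, -0.0], [1.0, 0.023, -0.0], [-0.0, -0.0, -1.0]]
force: [-0.8, 0.6, 0.4]
opening: 0.8
gripper_force: 0.0
```

carry_out:
  motion:
    - [[-1, 0, 0, 0.001, 0, 0, 0], [-1, 0, 0, 0.002, 0, 0, 0], [-1, 0, 0, 0.003, 0, 0, 0], [-1, 0, 0, 0.003, 0, 0, 0]]

```text
time: 9.1
tcp_pos: [519.2, 247.7, 38.1]
ee_rot: [[-0.023, 1.0, -0.0], [1.0, 0.023, -0.0], [-0.0, -0.0, -1.0]]
force: [0.0, -0.5, -0.3]
opening: 0.5
gripper_force: 0.0
```

carry_out:
  motion:
    - [[-1, 0, 0, 0.0005, 0, 0, 0], [-1, 0, 0, 0.001, 0, 0, 0], [-1, 0, 0, 0.0015, 0, 0, 0]]

```text
time: 9.48
tcp_pos: [519.2, 247.8, 36.6]
ee_rot: [[-0.023, 1.0, 0.0], [1.0, 0.023, -0.0], [-0.0, 0.0, -1.0]]
force: [-0.5, -0.0, -1.1]
opening: 0.2
gripper_force: 0.0
```

carry_out:
  motion:
    - [[-1, 0, 0, 0.0005, 0, 0, 0], [-1, 0, 0, 0.001, 0, 0, 0], [-1, 0, 0, 0.001, 0, 0, 0]]

```text
time: 9.85
tcp_pos: [519.3, 247.7, 35.7]
ee_rot: [[-0.023, 1.0, 0.0], [1.0, 0.023, -0.0], [-0.0, 0.0, -1.0]]
force: [0.2, 0.8, 0.5]
opening: 0.4
gripper_force: 0.0
```

carry_out:
  motion:
    - [[-1, 0, 0, 0.0005, 0, 0, 0], [-1, 0, 0, 0.001, 0, 0, 0], [-1, 0, 0, 0.001, 0, 0, 0]]

```text
time: 10.22
tcp_pos: [519.2, 247.7, 34.6]
ee_rot: [[-0.023, 1.0, -0.0], [1.0, 0.023, -0.0], [-0.0, -0.0, -1.0]]
force: [0.1, -0.0, -0.1]
opening: 0.1
gripper_force: 0.0
```

carry_out:
  motion:
    - [[-1, 0, 0, 0.0005, 0, 0, 0], [-1, 0, 0, 0.001, 0, 0, 0], [-1, 0, 0, 0.0015, 0, 0, 0]]

```text
time: 10.6
tcp_pos: [519.3, 247.8, 33.2]
ee_rot: [[-0.023, 1.0, 0.0], [1.0, 0.023, -0.0], [-0.0, 0.0, -1.0]]
force: [-0.9, 0.4, 0.2]
opening: 0.3
gripper_force: 0.0
```

carry_out:
  motion:
    - [[-1, 0, 0, 0.0005, 0, 0, 0], [-1, 0, 0, 0.001, 0, 0, 0], [-1, 0, 0, 0.0015, 0, 0, 0]]

```text
time: 10.98
tcp_pos: [519.3, 247.8, 31.7]
ee_rot: [[-0.023, 1.0, 0.0], [1.0, 0.023, -0.0], [-0.0, 0.0, -1.0]]
force: [0.6, 1.0, -0.1]
opening: 0.4
gripper_force: 0.0
```

Run:
```python
from h import *
im=robot.capture("scene");t=robot.capture("top")
s=robot.get_state();print(s["force"],s["tcp_pos"])
cv2.imwrite("pics/s7.png",cv2.resize(im[110:190,230:330],None,fx=7,fy=7,interpolation=cv2.INTER_CUBIC));cv2.imwrite("pics/t7.png",t)
hsv=cv2.cvtColor(im,cv2.COLOR_BGR2HSV);m=cv2.inRange(hsv,(100,120,40),(130,255,255))[150:185,265:300]
print(m.sum()//255); ys,xs=np.nonzero(m);print(xs.min()+265,xs.max()+265,ys.min()+150,ys.max()+150)
a=cv2.cvtColor(cv2.imread("pics/scene0.png"),cv2.COLOR_BGR2HSV);m=cv2.inRange(a,(100,120,40),(130,255,255))[150:185,265:300];print(m.sum()//255); ys,xs=np.nonzero(m);print(xs.min()+265,xs.max()+265,ys.min()+150,ys.max()+150)
```

```text
[-0.5 -0.6  0.1] [519.3 247.7  31.6]
42
276 286 166 172
62
276 286 164 172
```

carry_out:
  motion:
    - [[-1, 0, 0, 0.0005, 0, 0, 0], [-1, 0, 0, 0.001, 0, 0, 0], [-1, 0, 0, 0.0015, 0, 0, 0]]

```text
time: 11.45
tcp_pos: [519.2, 247.7, 30.1]
ee_rot: [[-0.023, 1.0, -0.0], [1.0, 0.023, -0.0], [-0.0, -0.0, -1.0]]
force: [0.7, -0.5, 0.0]
opening: 0.4
gripper_force: 0.0
```

carry_out:
  motion:
    - [[-1, 0, 0, 0.0005, 0, 0, 0], [-1, 0, 0, 0.001, 0, 0, 0], [-1, 0, 0, 0.0015, 0, 0, 0]]

```text
time: 11.82
tcp_pos: [519.2, 247.8, 28.6]
ee_rot: [[-0.023, 1.0, -0.0], [1.0, 0.023, -0.0], [-0.0, -0.0, -1.0]]
force: [0.9, -0.0, -0.2]
opening: 0.4
gripper_force: 0.0
```

carry_out:
  motion:
    - [[-1, 0, 0, 0.0005, 0, 0, 0], [-1, 0, 0, 0.001, 0, 0, 0], [-1, 0, 0, 0.0015, 0, 0, 0]]

```text
time: 12.2
tcp_pos: [519.3, 247.8, 27.1]
ee_rot: [[-0.023, 1.0, 0.0], [1.0, 0.023, -0.0], [-0.0, 0.0, -1.0]]
force: [0.1, 0.8, -0.0]
opening: 0.7
gripper_force: 0.0
```

carry_out:
  motion:
    - [[-1, 0, 0, 0.0005, 0, 0, 0], [-1, 0, 0, 0.001, 0, 0, 0], [-1, 0, 0, 0.0015, 0, 0, 0]]

```text
time: 12.58
tcp_pos: [519.3, 247.8, 25.6]
ee_rot: [[-0.023, 1.0, 0.0], [1.0, 0.023, -0.0], [-0.0, 0.0, -1.0]]
force: [0.2, 0.6, -0.0]
opening: 0.2
gripper_force: 0.0
```

Run:
```python
from h import *
im=robot.capture("scene")
s=robot.get_state();print(s["force"],s["tcp_pos"])
cv2.imwrite("pics/s8.png",cv2.resize(im[110:190,230:330],None,fx=7,fy=7,interpolation=cv2.INTER_CUBIC))
hsv=cv2.cvtColor(im,cv2.COLOR_BGR2HSV);m=cv2.inRange(hsv,(100,120,40),(130,255,255))[160:176,272:292]
print((m//255))
```

```text
[ 0.5 -0.8 -0.5] [519.2 247.8  25.6]
[[0 0 0 0 0 0 0 0 0 0 0 0 0 0 0 0 0 0 0 0]
 [0 0 0 0 0 0 0 0 0 0 0 0 0 0 0 0 0 0 0 0]
 [0 0 0 0 0 0 0 0 0 0 0 0 0 0 0 0 0 0 0 0]
 [0 0 0 0 0 0 0 0 0 0 0 0 0 0 0 0 0 0 0 0]
 [0 0 0 0 0 0 0 0 0 0 0 0 0 0 0 0 0 0 0 0]
 [0 0 0 0 0 0 0 0 0 0 0 0 0 0 0 0 0 0 0 0]
 [0 0 0 0 0 0 0 0 0 0 0 0 0 1 1 0 0 0 0 0]
 [0 0 0 0 0 0 0 0 0 0 0 0 1 1 1 0 0 0 0 0]
 [0 0 0 0 0 0 0 0 0 0 0 1 1 1 1 0 0 0 0 0]
 [0 0 0 0 1 1 1 1 0 0 1 1 1 1 0 0 0 0 0 0]
 [0 0 0 0 1 1 1 1 1 1 1 1 1 0 0 0 0 0 0 0]
 [0 0 0 0 0 0 0 1 1 1 1 1 0 0 0 0 0 0 0 0]
 [0 0 0 0 0 0 0 0 0 1 1 0 0 0 0 0 0 0 0 0]
 [0 0 0 0 0 0 0 0 0 0 0 0 0 0 0 0 0 0 0 0]
 [0 0 0 0 0 0 0 0 0 0 0 0 0 0 0 0 0 0 0 0]
 [0 0 0 0 0 0 0 0 0 0 0 0 0 0 0 0 0 0 0 0]]
```

carry_out:
  motion:
    - [[-1, 0, 0, 0.0005, 0, 0, 0], [-1, 0, 0, 0.001, 0, 0, 0], [-1, 0, 0, 0.0015, 0, 0, 0]]

```text
time: 13.0
tcp_pos: [519.3, 247.8, 24.5]
ee_rot: [[-0.023, 1.0, 0.0], [1.0, 0.023, -0.0], [-0.0, 0.0, -1.0]]
force: [-0.5, -0.8, 7.3]
opening: 0.3
gripper_force: 3.5
```

carry_out:
  motion:
    - [[-1, 0, 0, 0.0005, 0, 0, 0], [-1, 0, 0, 0.001, 0, 0, 0], [-1, 0, 0, 0.001, 0, 0, 0]]

```text
time: 13.38
tcp_pos: [519.4, 247.8, 24.4]
ee_rot: [[-0.023, 1.0, 0.001], [1.0, 0.023, -0.001], [-0.001, 0.001, -1.0]]
force: [-3.7, -3.1, 13.3]
opening: 0.5
gripper_force: 6.4
```

carry_out:
  motion:
    - [[-1, 0, 0, 0.0005, 0, 0, 0], [-1, 0, 0, 0.001, 0, 0, 0], [-1, 0, 0, 0.001, 0, 0, 0]]

```text
time: 13.75
tcp_pos: [519.4, 247.8, 24.3]
ee_rot: [[-0.023, 1.0, 0.001], [1.0, 0.023, -0.001], [-0.001, 0.001, -1.0]]
force: [-7.2, -3.8, 20.8]
opening: 0.3
gripper_force: 10.8
```

Contact. The force rises about 7.5 N per commanded mm. I'll ease off to about 11 N and slide.

carry_out:
  motion:
    - [[-1, 0, 0, -0.0012, 0, 0, 0], [-1, -0.003, 0, -0.0012, 0, 0, 0], [-1, -0.008, 0, -0.0012, 0, 0, 0], [-1, -0.014, 0, -0.0012, 0, 0, 0], [-1, -0.02, 0, -0.0012, 0, 0, 0], [-1, -0.02, 0, -0.0012, 0, 0, 0]]

```text
time: 14.5
tcp_pos: [520.8, 228.7, 24.5]
ee_rot: [[-0.023, 1.0, 0.002], [1.0, 0.023, 0.002], [0.002, 0.002, -1.0]]
force: [-0.4, 0.1, 7.1]
opening: 0.3
gripper_force: 3.7
```

Run:
```python
from h import *
im=robot.capture("top");print(robot.get_state()["force"])
hsv=cv2.cvtColor(im,cv2.COLOR_BGR2HSV)
m=cv2.inRange(hsv,(8,90,90),(25,255,255));m[:160]=0;m[205:]=0;m[:,:180]=0;m[:,300:]=0
c=max(cv2.findContours(m,0,2)[0],key=cv2.contourArea);print(cv2.boundingRect(c),proj("top",(520,72,58)))
cv2.imwrite("pics/t9.png",im[140:220,160:300])
```

```text
[-0.5  1.   8.1]
(237, 171, 36, 20) [265.9 182.8]
```

carry_out:
  motion:
    - [[-1, -0.003, 0, 0.0003, 0, 0, 0], [-1, -0.009, 0, 0.0003, 0, 0, 0], [-1, -0.015, 0, 0.0003, 0, 0, 0], [-1, -0.021, 0, 0.0003, 0, 0, 0], [-1, -0.027, 0, 0.0003, 0, 0, 0], [-1, -0.033, 0, 0.0003, 0, 0, 0], [-1, -0.039, 0, 0.0003, 0, 0, 0], [-1, -0.045, 0, 0.0003, 0, 0, 0]]

```text
time: 15.55
tcp_pos: [522.2, 184.9, 24.5]
ee_rot: [[-0.024, 1.0, 0.003], [1.0, 0.024, 0.003], [0.003, 0.003, -1.0]]
force: [-0.7, 3.4, 8.0]
opening: 0.5
gripper_force: 4.0
```

carry_out:
  motion:
    - [[-1, -0.006, 0, 0, 0, 0, 0], [-1, -0.012, 0, 0, 0, 0, 0], [-1, -0.018, 0, 0, 0, 0, 0], [-1, -0.024, 0, 0, 0, 0, 0], [-1, -0.03, 0, 0, 0, 0, 0], [-1, -0.036, 0, 0, 0, 0, 0], [-1, -0.04, 0, 0, 0, 0, 0], [-1, -0.042, 0, 0, 0, 0, 0], [-1, -0.042, 0, 0, 0, 0, 0]]

```text
time: 16.68
tcp_pos: [523.3, 142.5, 24.5]
ee_rot: [[-0.024, 1.0, 0.003], [1.0, 0.024, 0.002], [0.002, 0.004, -1.0]]
force: [-0.5, 2.4, 8.2]
opening: 0.7
gripper_force: 4.4
```

Run:
```python
from h import *
im=robot.capture("top");print(robot.get_state()["force"])
hsv=cv2.cvtColor(im,cv2.COLOR_BGR2HSV)
m=cv2.inRange(hsv,(8,90,90),(25,255,255));m[:160]=0;m[205:]=0;m[:,:180]=0;m[:,310:]=0
c=max(cv2.findContours(m,0,2)[0],key=cv2.contourArea);print(cv2.boundingRect(c))
x,y,w,h=cv2.boundingRect(c);print(world("top",(x+w-.5,y+h/2-.5),58))
cv2.imwrite("pics/t10.png",cv2.resize(im[130:230,160:320],None,fx=5,fy=5,interpolation=cv2.INTER_CUBIC))
```

```text
[-0.1  2.5  9.8]
(274, 170, 29, 21)
[530.3 -31.9  58. ]
```

carry_out:
  motion:
    - [[-1, -0.004, 0, 0, 0, 0, 0], [-1, -0.008, 0, 0, 0, 0, 0], [-1, -0.008, 0, 0, 0, 0, 0], [-1, -0.008, 0, -0.01, 0, 0, 0], [-1, -0.008, 0, -0.05, 0, 0, 0], [-1, -0.008, 0, -0.07, 0, 0, 0], [1, -0.02, 0, -0.07, 0, 0, 0], [1, -0.077, 0.004, -0.07, 0, 0, 0], [1, -0.077, 0.004, -0.07, 0, 0, 0], [1, -0.077, 0.004, -0.07, 0, 0, 0]]

```text
time: 17.98
tcp_pos: [526.8, 63.1, 92.2]
ee_rot: [[-0.022, 1.0, -0.002], [1.0, 0.022, -0.0], [-0.0, -0.002, -1.0]]
force: [0.5, -0.0, -0.3]
opening: 37.0
gripper_force: 0.0
```

Run:
```python
from h import *
im=robot.capture("top");im2=robot.capture("scene");s=robot.get_state();print(s["tcp_pos"],s["force"],s["opening"])
f=lambda i,x,y:cv2.resize(i[y:y+80,x:x+100],None,fx=4,fy=4,interpolation=cv2.INTER_CUBIC)
cv2.imwrite("pics/t11.png",np.hstack([f(im,180,140),f(im2,225,150)]))
```

```text
[527.   64.6  92.6] [0.3 0.9 0.1] 45.091113262808584
```

View pics/t11.png

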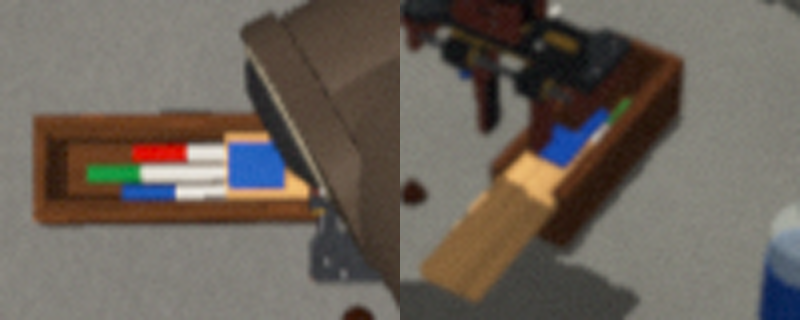

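The box is unmoved (left edge still at pixel 188.8) and its markers are in place. The lid is about 118 mm out and its centre is near y=58. The left fingertip is at scene pixel (246.7,182.5); I'll use it to check the tool offset.

Run:
```python
from h import *
for z in(127,130,133):print(z,[proj("scene",(527+x,64.6+y,z)) for x,y in((-22.5,0),(-22.5,-10),(-36,-10),(-29,0))])
print(world("top",(236,181),58),world("top",(244,181),62))
im=robot.capture("scene");s=robot.get_state();print(s["opening"],s["tcp_pos"])
```

```text
127 [array([248.1, 181.6]), array([246.4, 183.3]), array([243.1, 181.7]), array([246.5, 180.8])]
130 [array([248.1, 180.9]), array([246.4, 182.6]), array([243. , 181.1]), array([246.5, 180.2])]
133 [array([248.1, 180.3]), array([246.3, 182. ]), array([243. , 180.4]), array([246.5, 179.5])]
[523.5 157.2  58. ] [523.6 134.3  62. ]
48.8404573534922 [527.1  64.9  92.8]
```

The tool is laterally right; only the height is off (tip about 37 mm above the reported TCP). For an exact value I'll touch the lid's bare face, known to be at 58 mm, just inside the mouth with the fingers shut.

carry_out:
  motion:
    - [[-1, 0.032, -0.001, 0, 0, 0, 0], [-1, 0.032, -0.001, 0, 0, 0, 0], [-1, 0.032, -0.001, 0, 0, 0, 0], [-1, 0.032, -0.001, 0, 0, 0, 0], [-1, 0.032, -0.001, 0.04, 0, 0, 0], [-1, 0.032, -0.001, 0.06, 0, 0, 0], [-1, 0.032, -0.001, 0.066, 0, 0, 0], [-1, 0.032, -0.001, 0.067, 0, 0, 0], [-1, 0.032, -0.001, 0.067, 0, 0, 0]]

```text
time: 19.25
tcp_pos: [526.4, 95.9, 26.9]
ee_rot: [[-0.023, 1.0, 0.001], [1.0, 0.023, 0.0], [0.0, 0.001, -1.0]]
force: [0.8, -0.8, -0.6]
opening: 0.7
gripper_force: 0.0
```

carry_out:
  motion:
    - [[-1, 0, 0, 0.0007, 0, 0, 0], [-1, 0, 0, 0.0015, 0, 0, 0], [-1, 0, 0, 0.0015, 0, 0, 0]]

```text
time: 19.62
tcp_pos: [525.8, 95.9, 24.7]
ee_rot: [[-0.023, 1.0, 0.0], [1.0, 0.023, -0.0], [-0.0, 0.0, -1.0]]
force: [0.1, -0.4, 0.4]
opening: 0.3
gripper_force: 0.0
```

carry_out:
  motion:
    - [[-1, 0, 0, 0.0007, 0, 0, 0], [-1, 0, 0, 0.0015, 0, 0, 0], [-1, 0, 0, 0.0015, 0, 0, 0]]

```text
time: 20.0
tcp_pos: [525.7, 95.9, 23.0]
ee_rot: [[-0.023, 1.0, -0.0], [1.0, 0.023, -0.0], [-0.0, -0.0, -1.0]]
force: [-0.5, -0.2, -0.6]
opening: 0.7
gripper_force: 0.0
```

carry_out:
  motion:
    - [[-1, 0, 0, 0.0007, 0, 0, 0], [-1, 0, 0, 0.0012, 0, 0, 0], [-1, 0, 0, 0.0012, 0, 0, 0]]

```text
time: 20.38
tcp_pos: [525.7, 95.9, 21.8]
ee_rot: [[-0.023, 1.0, -0.0], [1.0, 0.023, -0.0], [-0.0, -0.0, -1.0]]
force: [0.9, -0.1, 0.2]
opening: 0.6
gripper_force: 0.0
```

carry_out:
  motion:
    - [[-1, 0, 0, 0.0007, 0, 0, 0], [-1, 0, 0, 0.0012, 0, 0, 0], [-1, 0, 0, 0.0012, 0, 0, 0]]

```text
time: 20.75
tcp_pos: [525.7, 95.9, 20.6]
ee_rot: [[-0.023, 1.0, -0.0], [1.0, 0.023, -0.0], [-0.0, -0.0, -1.0]]
force: [-0.5, 0.2, -0.4]
opening: 0.5
gripper_force: 0.0
```

carry_out:
  motion:
    - [[-1, 0, 0, 0.0007, 0, 0, 0], [-1, 0, 0, 0.0012, 0, 0, 0], [-1, 0, 0, 0.0012, 0, 0, 0]]

```text
time: 21.12
tcp_pos: [525.8, 96.0, 19.6]
ee_rot: [[-0.023, 1.0, 0.0], [1.0, 0.023, 0.0], [0.0, 0.0, -1.0]]
force: [0.1, 1.1, 1.2]
opening: 0.2
gripper_force: 0.6
```

carry_out:
  motion:
    - [[-1, 0, 0, 0.0007, 0, 0, 0], [-1, 0, 0, 0.0012, 0, 0, 0], [-1, 0, 0, 0.0012, 0, 0, 0]]

```text
time: 21.5
tcp_pos: [525.9, 96.1, 19.2]
ee_rot: [[-0.023, 1.0, 0.001], [1.0, 0.023, -0.0], [-0.0, 0.001, -1.0]]
force: [-3.5, -1.0, 11.2]
opening: 0.4
gripper_force: 5.9
```

Contact is at reported 19.4, so the tip is reported TCP + 38.6 mm. I'll grip with the tips at about 48 mm, just above the lid's underside, so they don't strike the paper later. First raise, open and move over the lid's centre.

carry_out:
  motion:
    - [[-1, 0, 0, -0.01, 0, 0, 0], [1, -0.02, 0, -0.03, 0, 0, 0], [1, -0.039, -0.001, -0.03, 0, 0, 0], [1, -0.039, -0.001, -0.03, 0, 0, 0], [1, -0.039, -0.001, -0.03, 0, 0, 0], [1, -0.039, -0.001, -0.03, 0, 0, 0], [1, -0.039, -0.001, -0.03, 0, 0, 0], [1, -0.039, -0.001, -0.03, 0, 0, 0], [1, -0.039, -0.001, -0.03, 0, 0, 0], [1, -0.039, -0.001, -0.03, 0, 0, 0]]
  force: 15

```text
time: 22.75
tcp_pos: [525.7, 56.9, 48.3]
ee_rot: [[-0.023, 1.0, 0.0], [1.0, 0.023, 0.0], [0.0, 0.0, -1.0]]
force: [-0.5, -0.1, 0.1]
opening: 86.1
gripper_force: 0.0
```

carry_out:
  motion:
    - [[1, 0, 0, 0.015, 0, 0, 0], [1, 0, 0, 0.03, 0, 0, 0], [1, 0, 0, 0.037, 0, 0, 0], [1, 0, 0, 0.037, 0, 0, 0]]

```text
time: 23.25
tcp_pos: [525.0, 56.9, 10.4]
ee_rot: [[-0.023, 1.0, -0.002], [1.0, 0.023, 0.0], [0.0, -0.002, -1.0]]
force: [0.2, -0.8, 0.2]
opening: 87.5
gripper_force: 0.0
```

carry_out:
  motion:
    - [[0.5, 0, 0.001, 0.0015, 0, 0, 0], [0.45, 0, 0.001, 0.0015, 0, 0, 0], [0.4, 0, 0.001, 0.0015, 0, 0, 0], [0.35, 0, 0.001, 0.0015, 0, 0, 0], [0.25, 0, 0.001, 0.0015, 0, 0, 0], [0.2, 0, 0.001, 0.0015, 0, 0, 0], [0, 0, 0.001, 0.0015, 0, 0, 0], [-0.2, 0, 0.001, 0.0015, 0, 0, 0]]
  force: 12

```text
time: 24.25
tcp_pos: [526.7, 56.9, 9.8]
ee_rot: [[-0.023, 1.0, 0.0], [1.0, 0.023, -0.0], [-0.0, 0.0, -1.0]]
force: [-0.6, -0.5, 1.6]
opening: 56.2
gripper_force: 12.0
```

carry_out:
  motion:
    - [[-0.2, 0, 0, 0, 0, 0, 0], [-0.2, -0.003, 0, 0, 0, 0, 0], [-0.2, -0.008, 0, 0, 0, 0, 0], [-0.2, -0.014, 0, 0, 0, 0, 0], [-0.2, -0.02, 0, 0, 0, 0, 0], [-0.2, -0.02, 0, 0, 0, 0, 0]]
  force: 25

```text
time: 25.0
tcp_pos: [527.0, 35.9, 9.6]
ee_rot: [[-0.022, 1.0, -0.0], [1.0, 0.022, -0.0], [-0.0, -0.0, -1.0]]
force: [-0.2, -0.2, -0.9]
opening: 55.8
gripper_force: 25.0
```

carry_out:
  motion:
    - [[-0.2, -0.006, 0, 0, 0, 0, 0], [-0.2, -0.012, 0, 0, 0, 0, 0], [-0.2, -0.018, 0, 0, 0, 0, 0], [-0.2, -0.024, 0, 0, 0, 0, 0], [-0.2, -0.03, 0, 0, 0, 0, 0], [-0.2, -0.03, 0, 0, 0, 0, 0]]

```text
time: 25.75
tcp_pos: [527.8, 6.2, 9.8]
ee_rot: [[-0.022, 1.0, -0.0], [1.0, 0.022, -0.0], [-0.0, -0.0, -1.0]]
force: [0.2, 0.1, -1.3]
opening: 55.5
gripper_force: 25.0
```

carry_out:
  motion:
    - [[-0.2, -0.006, 0, 0, 0, 0, 0], [-0.2, -0.012, 0, 0, 0, 0, 0], [-0.2, -0.018, 0, 0, 0, 0, 0], [-0.2, -0.024, 0, 0, 0, 0, 0], [-0.2, -0.03, 0, 0, 0, 0, 0], [-0.2, -0.036, 0, 0, 0, 0, 0], [-0.2, -0.042, 0, 0, 0, 0, 0], [-0.2, -0.048, 0, 0, 0, 0, 0], [-0.2, -0.052, 0, 0, 0, 0, 0], [-0.2, -0.055, 0, 0, 0, 0, 0], [-0.2, -0.055, 0, 0, 0, 0, 0]]

```text
time: 27.12
tcp_pos: [529.1, -48.3, 9.8]
ee_rot: [[-0.023, 1.0, -0.0], [1.0, 0.023, -0.0], [-0.0, -0.0, -1.0]]
force: [-1.5, -0.2, -0.5]
opening: 55.6
gripper_force: 25.0
```

Run:
```python
from h import *
np.set_printoptions(precision=4,suppress=True)
a=robot.capture("scene");t=robot.capture("top");cv2.imwrite("pics/t13.png",t)
cv2.imwrite("pics/s13.png",cv2.resize(a[140:290,180:330],None,fx=4,fy=4,interpolation=cv2.INTER_CUBIC))
s=robot.get_state();print(s["tcp_pos"],s["force"],s["ft_torque"],s["joints"])
th=np.radians(74.1);rel((579.5,-232.4,30),74.1+0.4)
```

```text
[529.0969 -47.8966   9.8037] [ 0.2392 -0.0065 -1.135 ] [-0.0651 -0.0852  0.0423] [ 0.4697  0.5537 -0.6128  1.953   0.4483  0.7721 -0.378 ]
shift m [-0.1856  0.0461 -0.0202] rot [ 0.0001 -0.0001  0.2936]
```

View pics/s13.png

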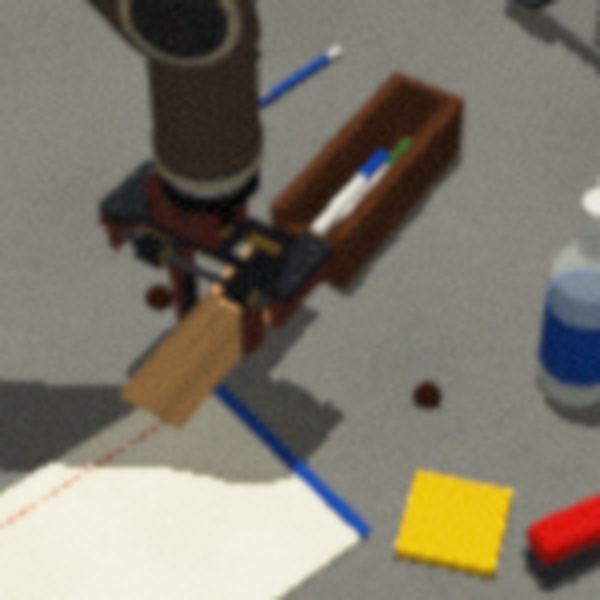

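The lid is out and held level, and the box is in place with its markers inside. Now carry the lid to the pad centre and turn it.

carry_out:
  motion:
    - [[-0.2, 0, 0, -0.01, 0, 0, 0], [-0.2, -0.01, 0.003, -0.02, 0, 0, 0.02], [-0.2, -0.03, 0.008, -0.02, 0, 0, 0.05], [-0.2, -0.055, 0.014, -0.02, 0, 0, 0.09], [-0.2, -0.08, 0.02, -0.02, 0, 0, 0.13], [-0.2, -0.105, 0.026, -0.02, 0, 0, 0.17], [-0.2, -0.13, 0.032, -0.02, 0, 0, 0.21], [-0.2, -0.155, 0.039, -0.02, 0, 0, 0.25], [-0.2, -0.175, 0.044, -0.02, 0, 0, 0.28], [-0.2, -0.186, 0.046, -0.02, 0, 0, 0.294], [-0.2, -0.186, 0.046, -0.02, 0, 0, 0.294], [-0.2, -0.186, 0.046, -0.02, 0, 0, 0.294]]

```text
time: 28.72
tcp_pos: [579.3, -231.7, 29.8]
ee_rot: [[0.266, 0.964, -0.0], [0.964, -0.266, 0.001], [0.001, -0.0, -1.0]]
force: [0.7, 0.6, -0.7]
opening: 55.5
gripper_force: 25.0
```

carry_out:
  motion:
    - [[-0.2, 0, 0, 0.008, 0, 0, 0], [-0.2, 0, 0, 0.018, 0, 0, 0], [-0.2, 0, 0, 0.028, 0, 0, 0], [-0.2, 0, 0, 0.038, 0, 0, 0], [-0.2, 0, 0, 0.046, 0, 0, 0], [-0.2, 0, 0, 0.05, 0, 0, 0], [-0.2, 0, 0, 0.05, 0, 0, 0], [-0.2, 0, 0, 0.05, 0, 0, 0]]

```text
time: 29.72
tcp_pos: [579.6, -233.1, -19.9]
ee_rot: [[0.268, 0.963, 0.001], [0.963, -0.268, -0.0], [-0.0, 0.001, -1.0]]
force: [-0.4, -0.7, -2.1]
opening: 55.7
gripper_force: 25.0
```

carry_out:
  motion:
    - [[-0.2, 0, 0, 0.002, 0, 0, 0], [-0.2, 0, 0, 0.004, 0, 0, 0], [-0.2, 0, 0, 0.006, 0, 0, 0], [-0.2, 0, 0, 0.007, 0, 0, 0], [-0.2, 0, 0, 0.007, 0, 0, 0]]

```text
time: 30.35
tcp_pos: [579.6, -233.0, -27.1]
ee_rot: [[0.268, 0.964, 0.0], [0.964, -0.268, -0.0], [-0.0, 0.0, -1.0]]
force: [0.5, -0.3, 0.1]
opening: 55.8
gripper_force: 25.0
```

carry_out:
  motion:
    - [[-0.2, 0, 0, 0.0005, 0, 0, 0], [-0.2, 0, 0, 0.001, 0, 0, 0], [-0.2, 0, 0, 0.001, 0, 0, 0]]

```text
time: 30.72
tcp_pos: [579.5, -232.9, -28.1]
ee_rot: [[0.268, 0.964, 0.0], [0.964, -0.268, -0.0], [0.0, 0.0, -1.0]]
force: [0.6, 0.1, 0.3]
opening: 55.2
gripper_force: 25.0
```

carry_out:
  motion:
    - [[-0.2, 0, 0, 0.0005, 0, 0, 0], [-0.2, 0, 0, 0.001, 0, 0, 0], [-0.2, 0, 0, 0.001, 0, 0, 0]]

```text
time: 31.1
tcp_pos: [579.5, -233.0, -28.3]
ee_rot: [[0.268, 0.964, 0.0], [0.964, -0.268, -0.0], [-0.0, 0.0, -1.0]]
force: [-1.7, 1.4, 8.1]
opening: 56.0
gripper_force: 25.0
```

The lid rests on the pad at 8 N. I'll hold briefly, open, and rise straight up.

carry_out:
  motion:
    - [[-0.2, 0, 0, 0, 0, 0, 0], [-0.2, 0, 0, 0, 0, 0, 0], [0.5, 0, 0, -0.0005, 0, 0, 0], [0.7, 0, 0, -0.0008, 0, 0, 0], [1, 0, 0, -0.001, 0, 0, 0], [1, 0, 0, -0.001, 0, 0, 0], [1, 0, 0, -0.001, 0, 0, 0], [1, 0, 0, -0.01, 0, 0, 0], [1, 0, 0, -0.04, 0, 0, 0], [1, 0, 0, -0.09, 0, 0, 0], [1, 0, 0, -0.14, 0, 0, 0], [1, 0, 0, -0.14, 0, 0, 0]]

```text
time: 32.6
tcp_pos: [582.3, -233.5, 116.0]
ee_rot: [[0.268, 0.963, 0.008], [0.964, -0.268, -0.003], [-0.001, 0.008, -1.0]]
force: [-0.4, 0.1, 0.1]
opening: 88.3
gripper_force: 0.0
```

carry_out:
  motion:
    - [[1, -0.15, -0.15, -0.05, 0, 0, 0], [1, -0.15, -0.15, -0.05, 0, 0, 0], [1, -0.15, -0.15, -0.05, 0, 0, 0], [1, -0.15, -0.15, -0.05, 0, 0, 0], [1, -0.15, -0.15, -0.05, 0, 0, 0], [1, -0.15, -0.15, -0.05, 0, 0, 0]]

```text
time: 33.35
tcp_pos: [395.3, -336.6, 160.5]
ee_rot: [[0.267, 0.964, 0.0], [0.964, -0.267, 0.001], [0.001, 0.0, -1.0]]
force: [0.7, -0.9, 0.3]
opening: 87.8
gripper_force: 0.0
```

Run:
```python
from h import *
im=robot.capture("top");s=robot.get_state();print(s["tcp_pos"],s["force"],s["time"])
hsv=cv2.cvtColor(im,cv2.COLOR_BGR2HSV)
def rect(m,z,roi,name):
    x0,y0,x1,y1=roi;mm=np.zeros_like(m);mm[y0:y1,x0:x1]=m[y0:y1,x0:x1]
    cs,_=cv2.findContours(mm,0,2);c=max(cs,key=cv2.contourArea)
    print(name,cv2.minAreaRect(np.array([world("top",p[0],z)[:2] for p in c.astype(float)],np.float32)))
w=cv2.inRange(hsv,(8,90,90),(25,255,255));b=cv2.inRange(hsv,(100,120,60),(130,255,255))
rect(w|b,19,(325,115,435,225),"lid");rect(b,24,(325,115,435,225),"thumb")
rect(cv2.inRange(im,(0,0,0),(70,75,70))|w|b|cv2.inRange(hsv,(5,90,30),(25,255,255)),65,(180,160,275,205),"box")
print(np.abs(im[60:230,180:300].astype(int)-cv2.imread("pics/top0.png")[60:230,180:300]).max(2).__gt__(60).sum())
```

```text
[ 395.6 -336.3  160.4] [ 0.4 -0.1 -0.5] 33.4
lid ((579.4273071289062, -230.7059326171875), (197.8351593017578, 56.01485061645508), 74.81818389892578)
thumb ((599.982666015625, -156.5154266357422), (37.05253982543945, 30.540937423706055), 74.47838592529297)
box ((520.9107055664062, 188.0802764892578), (76.68767547607422, 209.77740478515625), 1.177011251449585)
1091
```

```bash
python3 -c "
from cell import robot
print(robot.sign_off())"
```

```text
the job is handed in; nothing more can be done
None
```

The job is handed in at about 33 s: the lid lies on the pad within about 2 mm of its centre and about 1° of its length, released, and the box has not moved measurably. The markers looked to be in place when last viewed, and no verdict came back.

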